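Coating check along a board's ground strip, ending in a held reading

TASK

Check the coated circuit board with the pen-shaped coating gauge: take the gauge out of its stand by the grip and, keeping it upright, set its spring-loaded tip lightly on the square land and draw it slowly, no faster than about 3 cm a second, along the flat metal ground strip, round the corner to the round land, without lifting it or straying off the strip, and so lightly that the ring on the tip stays clear of the sleeve. On the round land press the gauge straight down until the ring on the tip just meets the mouth of the sleeve, never to the end of the spring, and keep it pressed so for at least two seconds; the program finishes while holding, with the gauge still in the grip and still pressed that far. Touch the board and its stage with nothing but the tip, and that only on the strip and its lands, and leave the other things on the bench where they are.

Things in the scene. Friction and masses are not known exactly. Their poses are not given: they have to be found in the camera images.
- pen: Pen-shaped coating gauge (loose, 120 g), tip down in its stand's bore, where it has 3 mm play. Grey grip 30 mm (its x) by 22 mm (its y), 95 mm tall, small display on its +x face; take it across the 22 mm. Origin: centre of the grip's underside, a shoulder that rests on the stand's rim; z up. Below it a black sleeve 15 mm across, 45 mm long. Lift it 65 mm to clear the stand.
- pen_tip (a point): Lowest point of the gauge's rounded steel tip, a 6 mm thick spring-loaded rod that sticks 16 mm out of the sleeve's steel mouth: 61 mm below pen's origin when the spring is out; it moves up with the spring.
- plunger (a joint): How far the spring-loaded tip is pushed into the sleeve, m: 0 out, 0.007 when the black ring on the tip (9 mm above its end) meets the sleeve's mouth, 0.012 at the end of the spring. It starts to give at 1 N, then 0.5 N per mm (2.5 N at 3 mm, 4.5 N at the ring, 7 N at the end), and springs out when let go.
- stand: Fixed weighted stand: dark steel foot 84 mm across, black tube 36 mm across with a 21 mm bore, rim 75 mm above the bench. Origin on the bench, on the bore's axis.
- stage: Fixed grey inspection stage, 170 mm (x) by 240 mm (y), with a white top 76 mm above the bench. Origin on the bench under its centre.
- board: Green circuit board 90 mm (x) by 130 mm (y), level on the stage. Origin: centre of its upper face, 78 mm above the bench. A flat bright metal strip 10 mm wide runs along two edges in an L: from the square land along -y to the corner, 105 mm, then along +x to the round land, 60 mm. Parts up to 11 mm high stand 8 mm or more from the strip; edge clips 3 mm high.
- square_land (a point): Centre of the square land (16 mm), where the strip starts, on the board's upper face: at (-35, 50) mm in the board's x, y.
- strip_corner (a point): Where the centre lines of the strip's two straight runs meet at a right angle, on the board's upper face: at (-35, -55) mm in the board's x, y.
- round_land (a point): Centre of the round land (18 mm across), where the strip ends, on the board's upper face: at (25, -55) mm in the board's x, y.
- solder_reel: Bystander: reel of solder wire standing on its flange, 62 mm across, 42 mm high. Origin under its centre.
- flux_bottle: Bystander: bottle 40 mm across, 105 mm high. Origin under its centre.
- parts_jar: Bystander: jar 56 mm across, 60 mm high. Origin under its centre.
- screwdriver: Bystander: screwdriver lying on the bench, 170 mm long, 26 mm high. Origin under its middle, x along it.
- tweezers: Bystander: steel tweezers lying on the bench, 130 mm long, 8 mm high. Origin under their middle, x along them.
- loupe: Bystander: small black loupe standing on the stage's white top beside the board, 34 mm across, 27 mm high. Origin under its centre.
- esd_brush: Bystander: black brush lying on the bench on the left, 140 mm long, 20 mm high. Origin under its middle, x along it.
Not all that is in view belongs to the job. What is shaped like the pen but red is not meant.

How it is judged:
On the way, in this order (a step that is already met when the one before it is completed fails the run):
1. the gauge is held in the grip and its tip rests lightly on the square land (contact force between pen and board above 0.3 N and value of joint plunger between 0.0003 and 0.007 m and angle between pen's own z axis and vertical below 0.26 rad and contact force between the fingers and pen above 2 N and x of pen_tip in the frame of board between -0.0415 and -0.0285 m and y of pen_tip in the frame of board between 0.0435 and 0.0565 m), for 0.1 s.
2. the tip is drawn along the first run of the strip, past its middle (contact force between pen and board above 0.3 N and value of joint plunger between 0.0003 and 0.007 m and angle between pen's own z axis and vertical below 0.26 rad and contact force between the fingers and pen above 2 N and x of pen_tip in the frame of board between -0.0415 and -0.0285 m and y of pen_tip in the frame of board between -0.015 and 0.01 m), for 0.06 s.
3. the tip comes to the corner (contact force between pen and board above 0.3 N and value of joint plunger between 0.0003 and 0.007 m and angle between pen's own z axis and vertical below 0.26 rad and contact force between the fingers and pen above 2 N and x of pen_tip in the frame of board between -0.0415 and -0.0285 m and y of pen_tip in the frame of board between -0.0615 and -0.045 m), for 0.06 s.
4. the tip is drawn along the second run, past its middle (contact force between pen and board above 0.3 N and value of joint plunger between 0.0003 and 0.007 m and angle between pen's own z axis and vertical below 0.26 rad and contact force between the fingers and pen above 2 N and y of pen_tip in the frame of board between -0.0615 and -0.0485 m and x of pen_tip in the frame of board between -0.016 and 0.006 m), for 0.06 s.
5. on the round land the tip is pressed in until the ring meets the sleeve, and kept so for two seconds (contact force between pen and board above 0.3 N and value of joint plunger between 0.005 and 0.009 m and angle between pen's own z axis and vertical below 0.26 rad and contact force between the fingers and pen above 2 N and horizontal distance between pen_tip and round_land below 0.007 m), for 2 s.
At the end, for the whole second after the job is handed in: The gauge is in the fingers (more than 2 N), within 15 degrees of upright and still, its tip on the board within 7 mm of the round land's centre and pushed into the sleeve 7 mm, give or take 2 mm; nothing but the board and the fingers carries it; the bystanders are within 30 mm of where they were (all of step 5 and linear speed of pen below 0.02 m/s and contact force between pen and stand below 0.1 N and z of pen_tip in the frame of board below 0.002 m and distance of each of solder_reel, flux_bottle, parts_jar, screwdriver, tweezers, loupe, esd_brush from where it was at the start of the episode below 0.03 m); the arm keeps its last pose, push and grip.
It fails at once if the gauge presses on the board or the stage beside the strip (the tip's centre more than 6.5 mm off the strip's centre line, or 8 mm past its ends) (contact force between pen and stage above 0.3 N and not ((x of pen_tip in the frame of board between -0.0415 and -0.0285 m and y of pen_tip in the frame of board between -0.0615 and 0.058 m) or (y of pen_tip in the frame of board between -0.0615 and -0.0485 m and x of pen_tip in the frame of board between -0.0415 and 0.033 m))).
It fails at once if the tip is lifted off between the lands (1.5 to 8 mm above the strip's length) (z of pen_tip in the frame of board between 0.0015 and 0.008 m and ((x of pen_tip in the frame of board between -0.043 and -0.027 m and y of pen_tip in the frame of board between -0.06 and 0.032 m) or (y of pen_tip in the frame of board between -0.063 and -0.047 m and x of pen_tip in the frame of board between -0.04 and 0.008 m))).
It fails at once if the gauge is moved faster than 80 mm/s while its tip presses on the board (contact force between pen and board above 0.3 N and linear speed of pen above 0.08 m/s).
It fails at once if the tip is pushed in too far on the board: past the ring (7.5 mm) before the round land, or to the end of its spring (11 mm) anywhere (contact force between pen and board above 0.3 N and (value of joint plunger above 0.011 m or (value of joint plunger above 0.0075 m and horizontal distance between pen_tip and round_land above 0.012 m))).
It fails at once if the fingers or the arm strike the stage or the board, or a bystander is pushed more than 30 mm (contact force between any of the fingers, the arm and stage above 2 N or distance of any of solder_reel, flux_bottle, parts_jar, screwdriver, tweezers, loupe, esd_brush from where it was at the start of the episode above 0.03 m).
It also fails if it takes over 72 s, if anything falls off the work surface, if the arm or the gripper's body presses on something with over 40 N, if the wrist force passes 120 N, or if a joint passes its speed limit or range.

ROBOT

A 6-joint arm with a two-finger parallel gripper is mounted at the origin on the work surface. World frame = base frame: x ahead of the robot, y to its left, z up, the work surface at z = 0. Lengths are in m, angles in rad, forces in N, time in s.
With the tool pointing down it reaches from about 0.275 to 0.75 m from the base axis. Payload 10.2 kg.
Tool frame: the origin (TCP) lies on the centre line of the jaws, within the pads' length; the fingertips stand 14 mm ahead of it and the grasp point (between the pads) lies 5 mm behind it; z points along the fingers, y is the line along which they close (so a half turn about z gives the same grasp; the last joint's range is limited). The gripper opens to 88 mm and grips with 3 to 60 N. Pads are 18 mm wide; open, the fingers measure 123 mm over their backs; the gripper's body (75 mm by 187 mm) begins 45 mm behind the grasp point.
Start: joints at [-1.364, 0.313, 1.498, -0, 1.331, -0.223], TCP at [0.219, -0.477, 0.253] pointing down, gripper open.
Joint ranges: [-2.94, 2.94], [-0.97, 2.17], [0.19, 2.56], [-1.23, 4.37], [0.02, 3.11], [-2.88, 2.88]. Speed limits (rad/s): [2.39, 2.39, 3.01, 3.14, 3.14, 3.14].

INTERFACE

Orientations are given as a unit quaternion [x, y, z, w].
In Python, from cell import telemetry, viewer, close_job gives the robot as it stands.
- The arm moves only by the shell command python3 -m jog 'ROWS' [FORCE]. ROWS is JSON, a list of rows, each a list of 3 entries, a list of its own where there are three numbers: the turn, a rotation vector about the tool's x, y, z in degrees, then the shift along the tool's x, y, z in cm, then the opening, from -1 (shut) to 1 (fully open). A call has 1 to 12 rows; each row shifts and turns the commanded pose from where the row before left it, along the tool's axes as they then stand; what a row does not reach is not made up. A row lasts 1/12 s, in which the tool goes at most 41.7 mm and 7.16 degrees, less where a joint would pass 70% of its speed; a pose out of reach is approached as far as the arm can. A call is refused whole if a number of a shift passes 4.17 or a number of a turn 7.16, either way. A call with a gripper value outside its range is refused whole. The fingers move at their own pace and stop on an object; FORCE is the grip in N (left out, the last holds). Time passes only in rows, so rows that do not move let the fingers close. It gives the time, the measured TCP pose, the force, the opening and the grip force at its end, in the units of the state.
- telemetry.get_state(): the state, without advancing time (a new reading comes with each control period).
- viewer.capture(name): name is "side" or "top"; returns (picture, depth): 400x640x3 uint8, red, green, blue; 400x640 float32, m along the optical axis (not along the pixel's ray), 0 where there is no reading.
- viewer.calibration(name): a dict with "mtx" (3x3 intrinsics, pixels), "k1" (the pictures are not rectified: a ray, as slopes to the right and down, at radius r is drawn at 1 + k1 r^2 times it, then the intrinsics apply), "position" and "rotation" of the camera in the world. Camera axes: x right, y down, z forward; pixel columns grow to the right and rows downward; lengths in m; the calibration is good to about 2 mm. A picture is of the moment at which its call begins. calibration takes no time and is no camera call.
- close_job(): hands the job in; it is judged then, once.
The state is a dict: "t": time; "q": joint angles; "joint_velocities": joint speeds; "tau": joint torques, N m; "tcp_pos": TCP position; "tcp_rot": TCP orientation; "ft_force": force on the tool from outside, world axes, zero at the start; "wrist_torque": the same for the moment, N m; "opening": finger opening in m; "finger_force": force on a finger pad.
Only numpy, scipy, OpenCV 4.12 (cv2) and the standard library are available. Lean on these libraries where they do the work, as an engineer would, in place of code of your own. Each camera call takes 0.05 s, during which the arm holds its last target. There are 200 camera calls.

## Working session

There is one attempt and no reset: what is moved stays moved. The work goes in short steps, Python scripts to look and compute and a shell command to move; the robot and the scene stay as the last step left them, time stands still between calls to the robot, and variables do not carry over. Pictures are saved under pics/ and viewed, at most 13 in all, crops included, and the job is handed in when it is done.

```bash
ls; mkdir -p pics
python3 - <<'E'
from cell import telemetry, viewer
import cv2,numpy as np
print(telemetry.get_state())
for n in("side","top"):
    p,d=viewer.capture(n); cv2.imwrite(f"pics/{n}0.png",p[...,::-1]); np.save(f"pics/{n}0.npy",d); print(n,viewer.calibration(n))
E
```

```text
pics
{'t': 0.0, 'q': array([-1.36438318e+00,  3.13440283e-01,  1.49844198e+00, -2.50551856e-05,
        1.33098838e+00, -2.23404625e-01]), 'joint_velocities': array([-0.00048537, -0.00013143, -0.00081329,  0.00176076, -0.00128752,
       -0.00159823]), 'tau': array([-5.95536021e-04, -4.02209759e+01, -2.52266854e+01,  6.93968637e-02,
        3.52312729e-02, -9.22871482e-05]), 'tcp_pos': array([ 0.21870313, -0.47702378,  0.25216419]), 'tcp_rot': array([ 9.76994994e-01,  2.13261281e-01, -6.73809695e-06, -6.39073878e-04]), 'ft_force': array([ 0.25842011, -0.94143406,  0.46496691]), 'wrist_torque': array([-0.01959281, -0.02563681, -0.01890841]), 'finger_force': 0.0, 'opening': 0.08803642019700418}
side {'mtx': array([[428.40356607,   0.        , 322.44832247],
       [  0.        , 428.40356607, 206.15526393],
       [  0.        ,   0.        ,   1.        ]]), 'k1': -0.005457672735641964, 'position': array([0.12347354, 0.7357462 , 0.87841836]), 'rotation': array([-0.23066094,  0.89443902, -0.36929301,  0.10196587])}
top {'mtx': array([[501.90027842,   0.        , 327.51176674],
       [  0.        , 501.90027842, 202.84587135],
       [  0.        ,   0.        ,   1.        ]]), 'k1': -0.11759689481866027, 'position': array([0.36090279, 0.03133146, 1.2452119 ]), 'rotation': array([-0.69636517,  0.71421389, -0.04296252,  0.05593112])}
```

View pics/top0.png

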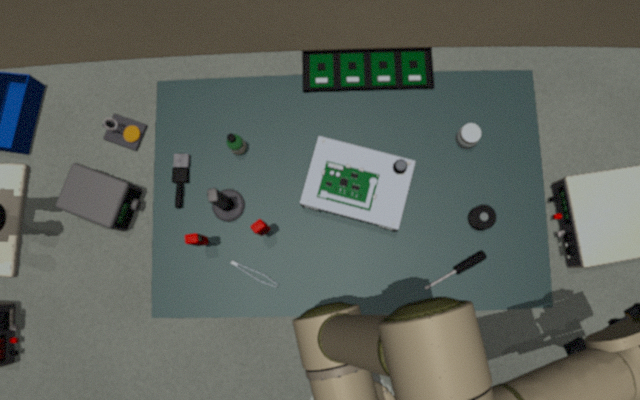

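View pics/side0.png

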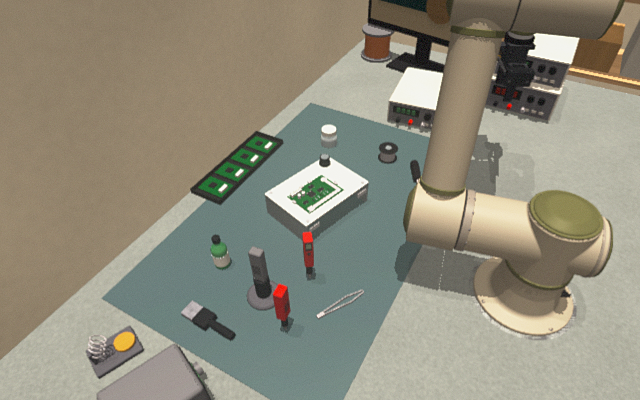

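The top view shows the stage at about (358,183) with the board at (348,185). Candidates for the gauge:
- a grey pen in its stand, top (218,198), side (259,265)
- a red lookalike, top (260,228), side (308,255)
- a red lookalike, top (196,240), side (282,300)

I choose the grey one and will check it in a close crop.

```bash
cat > h.py <<'E'
import numpy as np,cv2
from scipy.spatial.transform import Rotation as R
from cell import viewer,telemetry
def cam(n):
    c=viewer.calibration(n); return c['mtx'],c['k1'],np.array(c['position']),R.from_quat(c['rotation']).as_matrix()
def rays(n,uv):
    K,k,p,M=cam(n); s=cv2.undistortPoints(np.float64(uv).reshape(-1,1,2),K,np.float64([k,0,0,0]))[:,0]
    return p,np.c_[s,np.ones(len(s))]@M.T
def plane(n,uv,z):
    p,d=rays(n,uv); return p+d*((z-p[2])/d[:,2])[:,None]
def pts(n,uv,D):
    p,d=rays(n,uv); return p+d*np.float64([D[int(round(v)),int(round(u))] for u,v in uv])[:,None]
def proj(n,P):
    K,k,p,M=cam(n); c=(np.atleast_2d(P)-p)@M
    return cv2.projectPoints(c,np.zeros(3),np.zeros(3),K,np.float64([k,0,0,0]))[0][:,0]
E
python3 - <<'E'
import cv2,numpy as np
t=cv2.imread('pics/top0.png');s=cv2.imread('pics/side0.png')
f=lambda im,x,y,w,h,k:cv2.resize(im[y:y+h,x:x+w],None,fx=k,fy=k,interpolation=cv2.INTER_CUBIC)
a=f(t,295,130,130,105,3.0) # 390x315
a=f(t,295,130,130,100,6)[:, :]  # 780x600
cv2.imwrite('pics/c1.png',a)
b=np.hstack([f(t,185,170,80,80,5),f(s,225,235,80,80,5)]);cv2.imwrite('pics/c2.png',b)
E
```

```text
(no output)
```

View pics/c1.png

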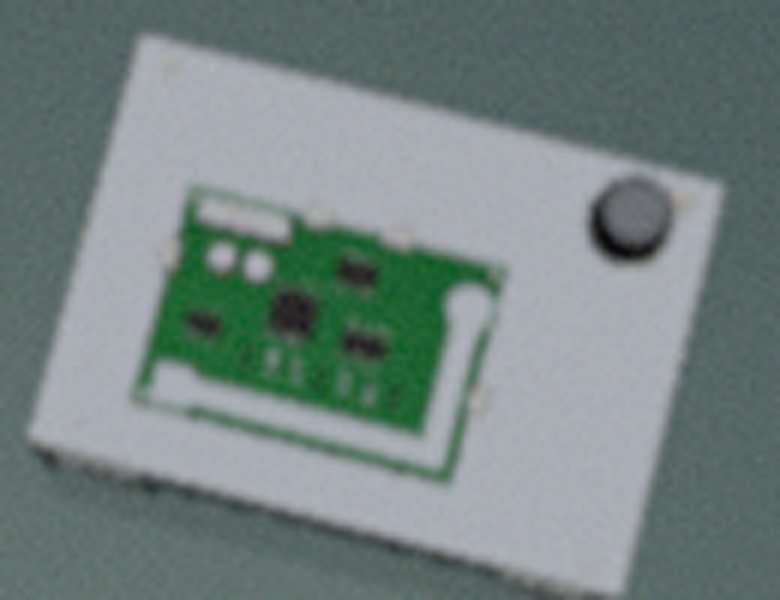

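View pics/c2.png

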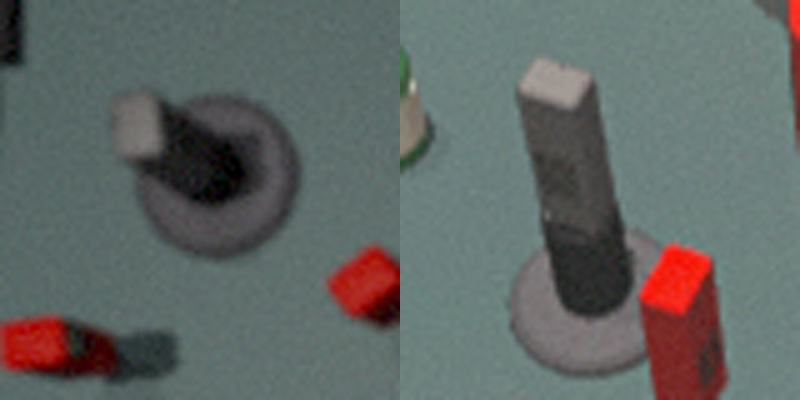

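The crops confirm the choice. The grey gauge has its display on a narrow face and sits in its stand: crop (137,128) is top px (212,196), and in the side view the top face is about (336..,251). The board's L strip runs from the square land at crop (175,383), through the corner (437,455), to the round land (468,302).

```bash
cat > m.py <<'E'
from h import *
for n in("top","side"):
    im=cv2.imread(f'pics/{n}0.png');hsv=cv2.cvtColor(im,cv2.COLOR_BGR2HSV);D=np.load(f'pics/{n}0.npy')
    g=cv2.inRange(hsv,(45,110,40),(80,255,255))
    x,y,w,h={'top':(310,150,80,65),'side':(280,165,75,55)}[n]
    m=np.zeros_like(g);m[y:y+h,x:x+w]=g[y:y+h,x:x+w]
    v,u=np.nonzero(m);P=plane(n,np.c_[u,v],.078)[:,:2]
    r=cv2.minAreaRect(np.float32(P*1000));print(n,'board',r, len(u),'depth z',np.median(pts(n,np.c_[u,v],D)[:,2]))
    # pen top
    gray=cv2.cvtColor(im,cv2.COLOR_BGR2GRAY)
    x,y,w,h={'top':(203,185,20,22),'side':(246,244,22,15)}[n]
    Z=np.zeros_like(gray);uu,vv=np.meshgrid(range(x,x+w),range(y,y+h));q=np.c_[uu.ravel(),vv.ravel()]
    P=pts(n,q,D);k=(P[:,2]>.155)&(P[:,2]<.185)&(D[q[:,1],q[:,0]]>0)
    b=np.array([hsv[v,u] for u,v in q]);br=gray[q[:,1],q[:,0]]
    k2=k&(br>105) if n=='side' else k&(br>85)
    for kk in(k,k2):
        A=plane(n,q[kk],.170)[:,:2]; print(n,'pen',kk.sum(),np.median(P[kk,2]),cv2.minAreaRect(np.float32(A*1000)),A.mean(0))
    Z=np.array(gray[y:y+h,x:x+w]);print(Z)
    # foot
E
python3 m.py
```

```text
top board ((572.8138427734375, 3.0790252685546875), (122.85014343261719, 70.21487426757812), 77.28667449951172) 929 depth z 0.07827683608988023
top pen 154 0.16945040686718205 ((537.3041381835938, 300.0068664550781), (32.672691345214844, 24.74529457092285), 7.826064109802246) [0.53749007 0.30001575]
top pen 112 0.16993319907502047 ((538.9185791015625, 302.978515625), (28.664514541625977, 19.29697608947754), 7.826064109802246) [0.53860435 0.30291515]
[[ 95  99  95  99  98 104 100 100  97  96 101 100 100 101 102 103  97  98
  101 100]
 [ 96 103  97  99 100  98 100  99  99  96  98  97  97  95 100 103 101  99
   98 100]
 [ 99  97 101  96  97 100  97  95  96  99  89  90  91  96  96  96 101 102
   99 102]
 [ 99 101  96 103  96  91  90  88  95  93  92  91  84  83  90  95 101 100
  100  98]
 [ 96  99  97  98  93  92  91  91  96 101 104  96  88  80  79  87  98  98
   95  93]
 [103 100  98  98  94  93  99 100 102 106 107 107  95  72  56  65  86  90
   87  76]
 [ 97  98 101  95  97  96 106 108 110 111 111 111  97  77  43  42  55  66
   68  73]
 [ 99  97 101  93  94 102 103 109 107 114 114 115 1
[... 2369 characters left out ...]
3 154 157 153 157 142 127  91
  117 127 125 122]
 [121 123 109 144 155 149 156 155 155 155 157 155 157 157 154 135 105  69
  101 124 122 120]
 [123 122  96 119 132 134 146 147 153 156 157 157 156 156 148 122  78  64
   97 124 126 127]
 [122 120  90  85  97 105 122 127 136 143 150 154 157 153 134  92  66  69
   91 126 121 124]
 [122 123  97  81  73  74  80  93 102 116 128 132 147 138 116  74  68  70
   83 124 124 122]
 [120 128 109  77  74  76  79  72  73  76  93 106 116 110  86  69  66  68
   75 128 126 126]
 [121 126 127  78  73  78  76  71  75  73  75  71  76  77  64  67  67  66
   75 119 126 126]
 [123 124 122  89  78  73  72  73  80  77  73  73  78  75  68  71  68  66
   64 107 121 122]]
```

```bash
cat > fit.py <<'E'
from h import *
def rigid(B,W):
    B=np.float64(B);W=np.float64(W);b=B-B.mean(0);w=W-W.mean(0)
    a=np.arctan2((b[:,0]*w[:,1]-b[:,1]*w[:,0]).sum(),(b*w).sum())
    M=np.array([[np.cos(a),-np.sin(a)],[np.sin(a),np.cos(a)]]);t=W.mean(0)-B.mean(0)@M.T
    return np.degrees(a),t,(W-B@M.T-t)
B=np.array([(45,65),(45,-65),(-45,-65),(-45,65),(25,-55),(-35,-55)])/1000
E
python3 - <<'E'
from fit import *
c=np.array([(190,187),(507,265),(450,483),(135,403),(468,302),(437,455)])
uv=(c+.5)/6-.5+[295,130]
W=plane('top',uv,.078)[:,:2];a,t,r=rigid(B,W);print(a,t);print((r*1000).round(1))
s=np.array([(143,37),(722,185),(622,597),(30,440)]);W=plane('top',(s+.5)/6-.5+[295,130],.076)[:,:2]
print('stage',rigid(np.array([(85,120),(85,-120),(-85,-120),(-85,120)])/1000,W))
im=cv2.imread('pics/side0.png')[145:240,260:375];cv2.imwrite('pics/c3.png',cv2.resize(im,None,fx=6,fy=6,interpolation=cv2.INTER_CUBIC))
E
```

```text
-15.61781127718658 [0.56652787 0.00164743]
[[-0.5 -0.7]
 [-0.5  0.2]
 [ 0.2  1.5]
 [ 0.1 -1.3]
 [ 1.7  1.1]
 [-1.  -0.7]]
stage (np.float64(-16.35719901413532), array([ 0.57473822, -0.02181445]), array([[-7.35331868e-04, -5.69686869e-04],
       [-5.67702354e-05,  1.00651170e-03],
       [ 2.58337764e-04,  1.73395047e-04],
       [ 5.33764340e-04, -6.10219878e-04]]))
```

View pics/c3.png

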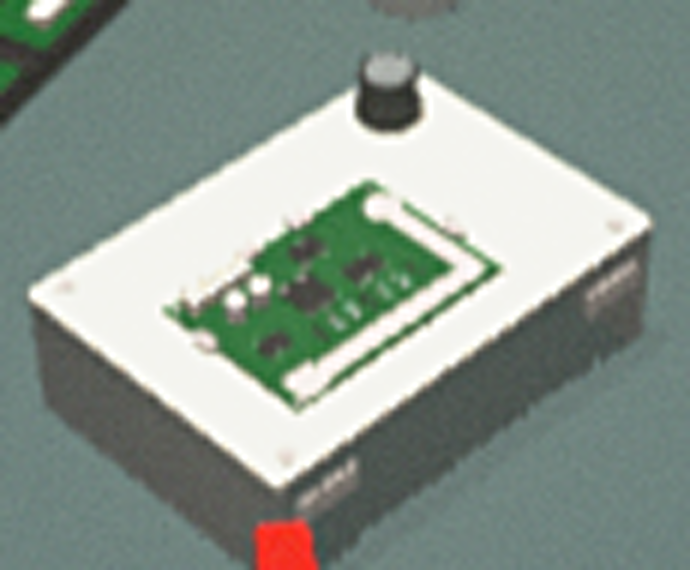

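The side crop shows the same layout: board corners at crop (165,310), (372,180), (502,270) and (297,409), square land (305,380), round land (380,207).

Run:
```python
from fit import *
c=np.array([(165,310),(372,180),(502,270),(297,409),(380,207),(466,266)])
W2=plane('side',(c+.5)/6-.5+[260,145],.078)[:,:2];a,t,r=rigid(B,W2);print(a,t);print((r*1000).round(1))
c=np.array([(190,187),(507,265),(450,483),(135,403),(468,302),(437,455)])
W=plane('top',(c+.5)/6-.5+[295,130],.078)[:,:2]
a,t,r=rigid(np.r_[B,B],np.r_[W,W2]);print('both',a,t)
s=np.array([(30,293),(425,72),(652,222),(280,490)]);print((plane('side',(s+.5)/6-.5+[260,145],.076)))
for nm,P in dict(sq=(-.035,.05),co=(-.035,-.055),ro=(.025,-.055)).items():
    A=np.radians(a);print(nm,np.array([[np.cos(A),-np.sin(A)],[np.sin(A),np.cos(A)]])@P+t)
s=telemetry.get_state();M=R.from_quat(s['tcp_rot']).as_matrix();print(M.round(3))
```

```text
-16.801552007772095 [0.5660269  0.00486608]
[[-1.9 -0.9]
 [-2.7  0.7]
 [ 0.2  1.3]
 [ 0.2 -1.7]
 [ 0.7  0.5]
 [ 3.5  0.1]]
both -16.205443980473014 [0.56627648 0.00325817]
[[ 0.68757734  0.0713898   0.076     ]
 [ 0.60581911 -0.15621208  0.076     ]
 [ 0.45879875 -0.1078276   0.076     ]
 [ 0.52506471  0.12132145  0.076     ]]
sq [0.54662125 0.06103941]
co [ 0.5173176  -0.03978864]
ro [ 0.57493363 -0.05653359]
[[ 0.909  0.417 -0.   ]
 [ 0.417 -0.909  0.001]
 [ 0.    -0.001 -1.   ]]
```

```bash
python3 - <<'E'
from h import *
D=np.load('pics/top0.npy');hsv=cv2.cvtColor(cv2.imread('pics/top0.png'),cv2.COLOR_BGR2HSV)
m=cv2.inRange(hsv,(0,150,90),(8,255,255))|cv2.inRange(hsv,(172,150,90),(180,255,255))
for x0,x1 in((180,212),(245,275)):
    k=np.zeros_like(m);k[215:255,x0:x1]=m[215:255,x0:x1];v,u=np.nonzero(k);P=pts('top',np.c_[u,v],D);q=P[:,2]>P[:,2].max()-.02;print(P[:,2].max(),P[q].mean(0),P.min(0),P.max(0))
E
python3 -m jog '[[[0,0,6],[0,0,0],1],[[0,0,6],[0,0,0],1],[[0,0,5.5],[0,0,0],1],[[0,0,0],[1.4,-2.6,0],1],[[0,0,0],[1.4,-2.6,0],1],[[0,0,0],[1.4,-2.6,0],1],[[0,0,0],[1.4,-2.6,0],1],[[0,0,0],[1.4,-2.6,0],1],[[0,0,0],[1.4,-2.6,0],1],[[0,0,0],[1.4,-2.6,0],1],[[0,0,0],[1.4,-2.6,0],1]]' 20
```

```text
1.2452118987414897 [0.36090279 0.03133146 1.2452119 ] [0.36090279 0.03133146 0.00255588] [0.4538004 0.4126755 1.2452119]
1.2452118987414897 [0.36090279 0.03133146 1.2452119 ] [0.36090279 0.03133146 0.14368269] [0.48102224 0.21873572 1.2452119 ]
t: 1.02
tcp_pos: [0.3042, -0.2555, 0.2525]
tcp_rot: [0.998, 0.062, -0.0, -0.0]
ft_force: [0.1, -0.8, -1.1]
opening: 0.0883
finger_force: 0.0
```

```bash
python3 -m jog '[[[0,0,0],[1.7,-3,0],1],[[0,0,0],[1.7,-3,0],1],[[0,0,0],[1.7,-3,0],1],[[0,0,0],[1.7,-3,0],1],[[0,0,0],[1.7,-3,0],1],[[0,0,0],[1.7,-3,0],1],[[0,0,0],[1.7,-3,0],1],[[0,0,0],[1.7,-3,0],1],[[0,0,0],[1.7,-3,0],1],[[0,0,0],[1.7,-3,0],1],[[0,0,0],[1.7,-3,0],1]]'
python3 -m jog '[[[0,0,0],[1.7,-3,0],1],[[0,0,0],[1.7,-3,0],1],[[0,0,0],[1.7,-3,0],1],[[0,0,0],[1.7,-3,0],1],[[0,0,0],[1.7,-3,0],1],[[0,0,0],[1.7,-3,0],1],[[0,0,0],[0,0,0],1],[[0,0,0],[0,0,0],1]]'
```

```text
t: 1.93
tcp_pos: [0.4489, 0.0956, 0.2525]
tcp_rot: [0.998, 0.062, -0.0, 0.0]
ft_force: [1.4, 1.0, 1.1]
opening: 0.0879
finger_force: 0.0
t: 2.6
tcp_pos: [0.5274, 0.2859, 0.2516]
tcp_rot: [0.998, 0.063, -0.001, 0.0]
ft_force: [0.7, -0.3, 0.3]
opening: 0.0883
finger_force: 0.0
```

```bash
python3 -m jog '[[[0,0,0],[1.2,-1.8,0],1],[[0,0,0],[0,0,2],1],[[0,0,0],[0,0,2],1],[[0,0,0],[0,0,2],1],[[0,0,0],[0,0,2],1],[[0,0,0],[0,0,2],1],[[0,0,0],[0,0,1.4],1],[[0,0,0],[0,0,1],1],[[0,0,0],[0,0,0],1],[[0,0,0],[0,0,0],1]]'
python3 - <<'E'
from h import *
ims=[]
for n in("top","side"):
    p,d=viewer.capture(n);p=p[...,::-1];cv2.imwrite(f'pics/{n}1.png',p)
    x,y={'top':(170,150),'side':(210,190)}[n];ims.append(cv2.resize(p[y:y+120,x:x+80],None,fx=5,fy=5,interpolation=cv2.INTER_CUBIC))
cv2.imwrite('pics/c4.png',np.hstack(ims)[:600])
E
```

```text
t: 3.43
tcp_pos: [0.5374, 0.3037, 0.1292]
tcp_rot: [0.998, 0.062, 0.0, 0.0]
ft_force: [-0.2, -0.3, 0.7]
opening: 0.0879
finger_force: 0.0
```

View pics/c4.png

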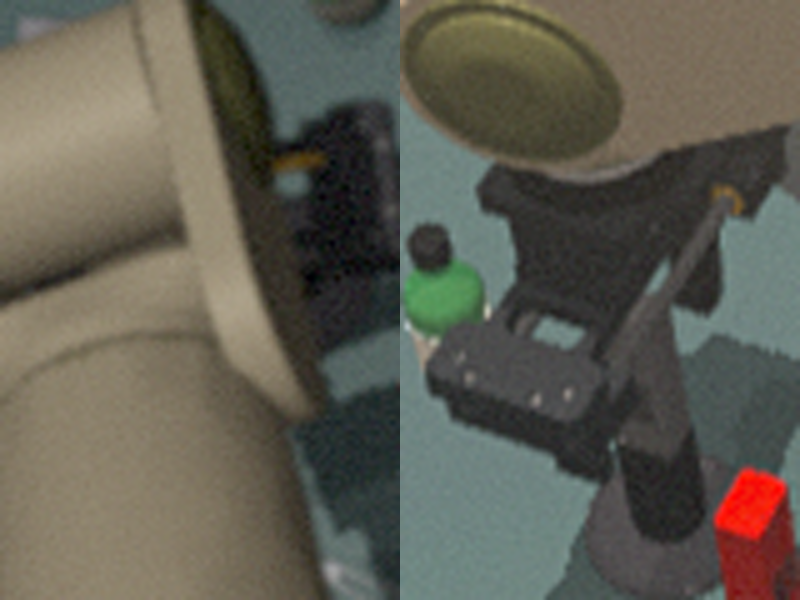

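The side view shows the gauge between the open fingers and the flux bottle clear of them. Closing now.

```bash
python3 -m jog '[[[0,0,0],[0,0,0],-1],[[0,0,0],[0,0,0],-1],[[0,0,0],[0,0,0],-1],[[0,0,0],[0,0,0],-1],[[0,0,0],[0,0,0],-1],[[0,0,0],[0,0,0],-1],[[0,0,0],[0,0,0],-1],[[0,0,0],[0,0,0],-1],[[0,0,0],[0,0,0],-1],[[0,0,0],[0,0,0],-1]]' 30
```

```text
t: 4.37
tcp_pos: [0.5373, 0.3043, 0.1287]
tcp_rot: [0.998, 0.062, 0.0, 0.0]
ft_force: [0.1, -1.8, -0.3]
opening: 0.0236
finger_force: 0.3
```

```bash
python3 -m jog '[[[0,0,0],[0,0,0],-1],[[0,0,0],[0,0,0],-1],[[0,0,0],[0,0,0],-1],[[0,0,0],[0,0,0],-1]]'
python3 -m jog '[[[0,0,0],[0,0,-0.6],-1],[[0,0,0],[0,0,-0.6],-1],[[0,0,0],[0,0,-1],-1],[[0,0,0],[0,0,-1],-1],[[0,0,0],[0,0,-1.5],-1],[[0,0,0],[0,0,-1.5],-1],[[0,0,0],[0,0,-2],-1],[[0,0,0],[0,0,-2],-1],[[0,0,0],[0,0,-1.8],-1],[[0,0,0],[0,0,0],-1],[[0,0,0],[0,0,0],-1]]'
```

```text
t: 4.7
tcp_pos: [0.5372, 0.3043, 0.1287]
tcp_rot: [0.998, 0.062, -0.0, 0.0]
ft_force: [-0.4, -0.3, -0.8]
opening: 0.0215
finger_force: 30.0
t: 5.62
tcp_pos: [0.5374, 0.3044, 0.2497]
tcp_rot: [0.998, 0.062, 0.001, -0.0]
ft_force: [-0.6, -0.0, -1.5]
opening: 0.0216
finger_force: 30.0
```

```bash
python3 -m jog '[[[0,0,5.8],[0,0,0],-1],[[0,0,5.8],[0,0,0],-1],[[0,0,5.8],[0,0,0],-1],[[0,0,5.9],[0,0,0],-1],[[0,0,0],[1,2.9,0],-1],[[0,0,0],[1,2.9,0],-1],[[0,0,0],[1,2.9,0],-1],[[0,0,0],[1,2.9,0],-1],[[0,0,0],[1,2.9,0],-1],[[0,0,0],[1,2.9,0],-1],[[0,0,0],[1,2.9,0],-1],[[0,0,0],[0.7,2.8,0],-1]]'
python3 -m jog '[[[0,0,0],[0,0,0],-1],[[0,0,0],[0,0,0],-1],[[0,0,0],[0,0,1],-1],[[0,0,0],[0,0,1],-1],[[0,0,0],[0,0,1],-1],[[0,0,0],[0,0,0],-1],[[0,0,0],[0,0,0],-1]]'
python3 - <<'E'
from h import *
print(np.degrees(R.from_quat(telemetry.get_state()['tcp_rot']).as_euler('xyz')),telemetry.get_state()['q'])
ims=[]
for n in("top","side"):
    p,d=viewer.capture(n);p=p[...,::-1];cv2.imwrite(f'pics/{n}2.png',p);np.save(f'pics/{n}2.npy',d)
    x,y={'top':(290,130),'side':(260,130)}[n];ims.append(cv2.resize(p[y:y+110,x:x+100],None,fx=4 if n=='top' else 4,fy=4,interpolation=cv2.INTER_CUBIC))
cv2.imwrite('pics/c5.png',np.hstack(ims)[:600])
E
```

```text
t: 6.62
tcp_pos: [0.5464, 0.0593, 0.2474]
tcp_rot: [0.99, -0.141, -0.001, 0.0]
ft_force: [0.1, -0.1, -2.7]
opening: 0.0222
finger_force: 30.0
t: 7.2
tcp_pos: [0.5465, 0.0616, 0.2178]
tcp_rot: [0.99, -0.14, -0.001, 0.0]
ft_force: [-0.4, -0.1, -0.6]
opening: 0.0218
finger_force: 30.0
[ 1.79984090e+02  1.04093257e-01 -1.61229309e+01] [-1.00883680e-01  3.96871727e-01  1.47317320e+00  5.54442812e-05
  1.27338483e+00  1.75129433e+00]
```

View pics/c5.png

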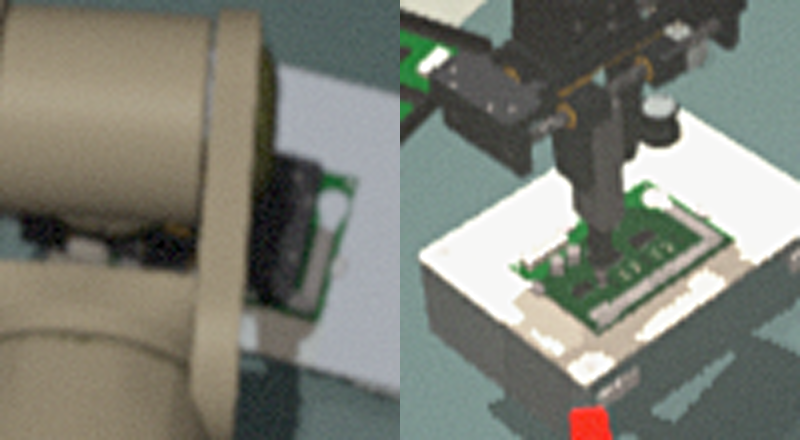

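The side view shows the gauge held upright with its tip at crop (603,268), about 25 mm above the board. The top view is blocked by the arm. I'll lower 1.5 cm and measure the tip in a side crop.

```bash
python3 -m jog '[[[0,0,0],[0,0,0.5],-1],[[0,0,0],[0,0,0.5],-1],[[0,0,0],[0,0,0.5],-1],[[0,0,0],[0,0,0],-1],[[0,0,0],[0,0,0],-1]]'
python3 - <<'E'
from h import *
p,d=viewer.capture('side');p=p[...,::-1];cv2.imwrite('pics/side3.png',p);np.save('pics/side3.npy',d)
s=telemetry.get_state();c=s['tcp_pos'];print(c)
tz=.014+c[2]-.1287
print('exp tip px',proj('side',[c[0],c[1],tz]),'mouth',proj('side',[c[0],c[1],tz+.016]),tz)
x,y=285,165;cv2.imwrite('pics/c6.png',cv2.resize(p[y:y+60,x:x+80],None,fx=10,fy=10,interpolation=cv2.INTER_CUBIC))
E
```

```text
t: 7.72
tcp_pos: [0.5468, 0.061, 0.2034]
tcp_rot: [0.99, -0.141, -0.0, -0.0]
ft_force: [-0.3, 0.6, -1.6]
opening: 0.0222
finger_force: 30.0
[0.54688626 0.06093675 0.20368198]
exp tip px [[310.68500828 204.96410473]] mouth [[310.49084213 200.58132731]] 0.08898197596606253
```

View pics/c6.png

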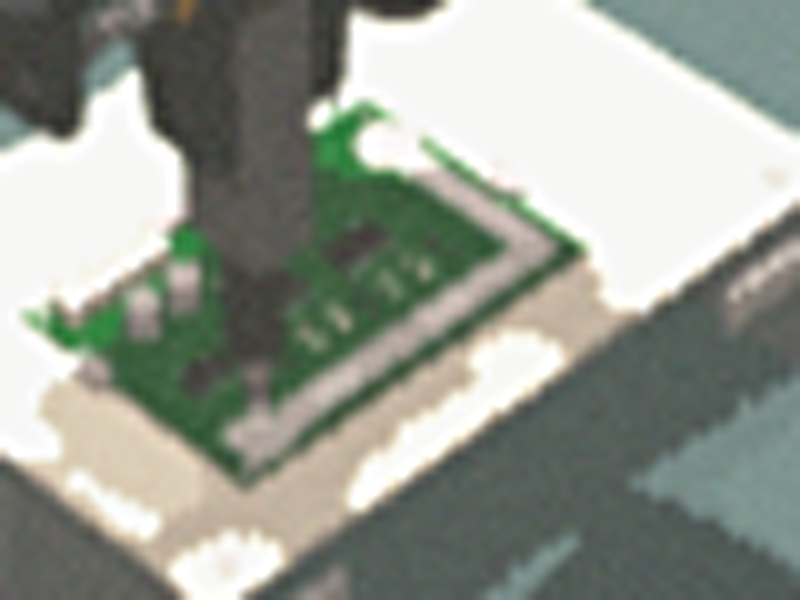

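Run:
```python
from fit import *
B2=np.array([(-45,65),(-45,-65),(45,65),(45,-65),(25,-55),(-35,-55)])/1000
c=np.array([(247,485),(583,247),(30,315),(372,100),(390,143),(535,243)])
W=plane('side',(c+.5)/10-.5+[285,165],.078)[:,:2];a,t,r=rigid(B2,W);print(a,t,(r*1000).round(1).tolist())
f=lambda a,t,P:R.from_euler('z',a,degrees=True).as_matrix()[:2,:2]@P+t
print('tip',plane('side',(np.array([(260,405)])+.5)/10-.5+[285,165],.0885))
for nm,a_,t_ in(('now',a,t),('side',-16.8,np.array([.56603,.00487])),('top',-16.0,np.array([.56653,.00165])),('comb',-16.2,np.array([.56628,.00326]))):
    print(nm,f(a_,t_,(-.035,.05)),f(a_,t_,(-.035,-.055)),f(a_,t_,(.025,-.055)))
# land seen directly
print('sq direct',plane('side',(np.array([(253,433)])+.5)/10-.5+[285,165],.078))
```

```text
-16.753536078374285 [0.56546499 0.00410881] [[-0.1, -0.2], [2.3, 1.4], [-2.0, -1.5], [-2.6, 1.1], [0.2, -0.5], [2.2, -0.4]]
tip [[0.54729434 0.06096923 0.0885    ]]
now [0.54636339 0.06207542] [ 0.51609657 -0.0384677 ] [ 0.57354979 -0.05576302]
side [0.54697541 0.06285209] [ 0.51662707 -0.03766646] [ 0.57406624 -0.05500837]
top [0.54666771 0.05936039] [ 0.51772579 -0.04157209] [ 0.57540149 -0.05811033]
comb [0.54661928 0.06103937] [ 0.51732521 -0.03979146] [ 0.57494283 -0.05653093]
sq direct [[0.5492589  0.06192371 0.078     ]]
```

Tip and square land agree to about 1 mm. Lowering onto the land to roughly 3 mm of spring.

```bash
cat > st.py <<'E'
from h import *
F=[];P=[]
for i in range(6):
    viewer.capture('side');s=telemetry.get_state();F.append(s['ft_force']);P.append(s['tcp_pos'])
p=np.mean(P,0);print(s['t'],'F',np.mean(F,0).round(2),'p',p.round(4),'yaw',np.degrees(R.from_quat(s['tcp_rot']).as_euler('xyz')).round(2),'plunger est',(.1927-p[2])*1000)
for a,t in((-16.3,(.5662,.0036)),):
    M=R.from_euler('z',a,degrees=True).as_matrix()[:2,:2];print('board xy mm',((p[:2]-t)@M*1000).round(1))
E
python3 st.py
python3 -m jog '[[[0,0,0],[0,0,0.3],-1],[[0,0,0],[0,0,0.3],-1],[[0,0,0],[0,0,0.3],-1],[[0,0,0],[0,0,0.2],-1],[[0,0,0],[0,0,0.15],-1],[[0,0,0],[0,0,0.15],-1],[[0,0,0],[0,0,0],-1],[[0,0,0],[0,0,0],-1]]'
python3 st.py
```

```text
8.0667 F [-0.12  0.05 -1.49] p [0.547  0.061  0.2039] yaw [-1.800e+02 -1.000e-02 -1.617e+01] plunger est -11.209220553655419
board xy mm [-34.6  49.7]
t: 8.73
tcp_pos: [0.5469, 0.061, 0.1899]
tcp_rot: [0.99, -0.141, -0.0, -0.0]
ft_force: [-1.4, -0.6, 1.0]
opening: 0.0219
finger_force: 30.0
9.0333 F [-1.32 -0.2   1.04] p [0.5469 0.061  0.1899] yaw [180.    -0.   -16.18] plunger est 2.8367223747993164
board xy mm [-34.7  49.6]
```

Contact force is 2.5 N and the spring is in about 3 mm, which match. Drawing at 2.4 cm/s.

```bash
python3 -m jog '[[[0,0,0],[0,0.1,0],-1],[[0,0,0],[0,0.2,0],-1],[[0,0,0],[0,0.2,0],-1],[[0,0,0],[0,0.2,0],-1],[[0,0,0],[0,0.2,0],-1],[[0,0,0],[0,0.2,0],-1],[[0,0,0],[0,0.2,0],-1],[[0,0,0],[0,0.2,0],-1],[[0,0,0],[0,0.2,0],-1],[[0,0,0],[0,0.2,0],-1],[[0,0,0],[0,0.2,0],-1],[[0,0,0],[0,0.1,0],-1]]'
python3 st.py
python3 - <<'E'
from h import *
p,_=viewer.capture('side');x,y=285,165;cv2.imwrite('pics/c7.png',cv2.resize(p[y:y+60,x:x+80,::-1],None,fx=10,fy=10,interpolation=cv2.INTER_CUBIC))
E
```

```text
t: 10.03
tcp_pos: [0.5407, 0.0395, 0.1897]
tcp_rot: [0.99, -0.141, -0.0, 0.0]
ft_force: [-0.1, 1.0, 1.0]
opening: 0.0217
finger_force: 30.0
10.3333 F [ 0.03 -0.28  1.06] p [0.5407 0.0396 0.1897] yaw [179.96   0.   -16.17] plunger est 2.99200702702454
board xy mm [-34.6  27.3]
```

View pics/c7.png

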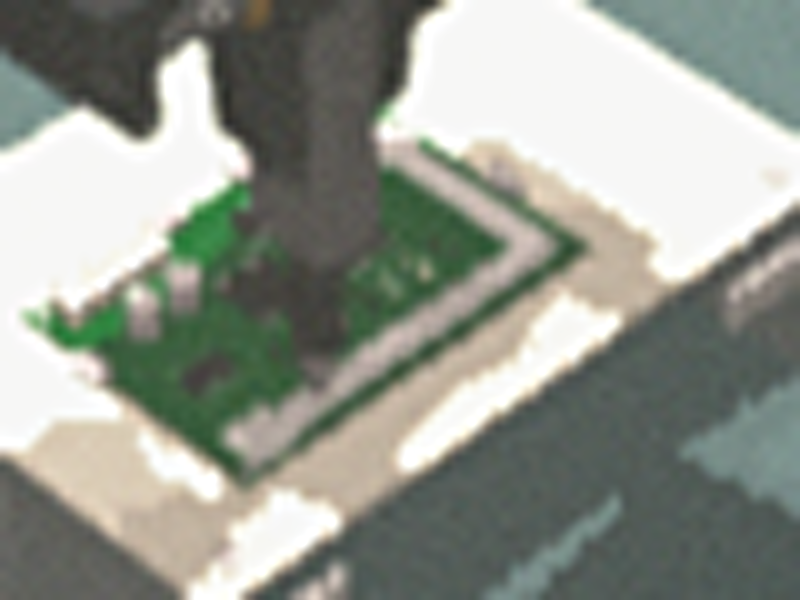

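Run:
```python
from fit import *
f=lambda P,a=-16.3,t=(.5662,.0036):np.append(R.from_euler('z',a,degrees=True).as_matrix()[:2,:2]@P+t,.078)
for P in [(-.035,.0273),(-.030,.0273),(-.040,.0273),(-.045,.0273),(-.045,.065),(-.045,-.065),(.045,-.065),(.045,.065),(-.027,.058),(-.043,.058),(-.04,-.06),(-.03,-.05)]:
    print(P,((proj('side',f(P))-[285,165]+.5)*10-.5).round(0))
# measured strip cross-section at crop columns: green/bright transitions from initial (unobstructed) image
im=cv2.imread('pics/side0.png');h=cv2.cvtColor(im,cv2.COLOR_BGR2HSV)
for q in(.02,0,-.02,-.035):
    L=[]
    for x in np.arange(-.046,-.022,.001):
        u,v=proj('side',f((x,q)))[0];w=cv2.getRectSubPix(h[...,1],(1,1),(float(u),float(v)))[0,0];L.append(int(w))
    print('y',q,L)
for n in('top',):
  h=cv2.cvtColor(cv2.imread('pics/top0.png'),cv2.COLOR_BGR2HSV)
  for q in(.02,0,-.02,-.035):
    print(n,q,[int(cv2.getRectSubPix(h[...,1],(1,1),tuple(map(float,proj(n,f((x,q)))[0])))[0,0]) for x in np.arange(-.046,-.022,.001)])
  for x in(-.02,-.005,.01):
    print(n,'x',x,[int(cv2.getRectSubPix(h[...,1],(1,1),tuple(map(float,proj(n,f((x,q)))[0])))[0,0]) for q in np.arange(-.066,-.042,.001)])
h=cv2.cvtColor(im,cv2.COLOR_BGR2HSV)
for x in(-.02,-.005,.01):
    print('side x',x,[int(cv2.getRectSubPix(h[...,1],(1,1),tuple(map(float,proj('side',f((x,q)))[0])))[0,0]) for q in np.arange(-.066,-.042,.001)])
```

```text
(-0.035, 0.0273) [[325. 392.]]
(-0.03, 0.0273) [[312. 383.]]
(-0.04, 0.0273) [[338. 402.]]
(-0.045, 0.0273) [[351. 411.]]
(-0.045, 0.065) [[247. 483.]]
(-0.045, -0.065) [[591. 243.]]
(0.045, -0.065) [[363.  93.]]
(0.045, 0.065) [[ 20. 315.]]
(-0.027, 0.058) [[220. 435.]]
(-0.043, 0.058) [[261. 466.]]
(-0.04, -0.06) [[565. 243.]]
(-0.03, -0.05) [[514. 243.]]
y 0.02 [54, 71, 89, 95, 77, 57, 39, 25, 17, 14, 12, 11, 12, 14, 19, 27, 39, 54, 71, 92, 110, 122, 128, 130]
y 0 [50, 65, 69, 67, 58, 43, 32, 22, 15, 11, 10, 10, 10, 12, 16, 21, 31, 49, 69, 92, 117, 130, 135, 137]
y -0.02 [44, 54, 58, 59, 54, 44, 30, 23, 18, 14, 12, 11, 12, 15, 23, 33, 45, 59, 77, 92, 104, 113, 121, 125]
y -0.035 [46, 64, 75, 70, 62, 50, 36, 25, 19, 16, 13, 12, 11, 12, 18, 27, 37, 53, 76, 101, 122, 129, 128, 121]
top 0.02 [21, 28, 36, 50, 62, 58, 43, 29, 24, 19, 16, 15, 15, 17, 18, 20, 22, 29, 52, 77, 109, 142, 165, 167]
top 0 [18, 30, 43, 54, 63, 67, 48, 28, 20, 18, 16, 16, 16, 17, 18, 19, 24, 30, 55, 84, 115, 142, 167, 157]
top -0.02 [18, 29, 43, 54, 53, 51, 40, 28, 19, 17, 15, 15, 15, 15, 16, 17, 24, 33, 53, 82, 112, 134, 152, 154]
top -0.035 [20, 26, 34, 51, 68, 60, 44, 31, 23, 17, 17, 17, 16, 15, 14, 18, 24, 37, 60, 86, 126, 165, 180, 175]
top x -0.02 [37, 50, 64, 71, 48, 27, 20, 17, 15, 15, 15, 17, 18, 20, 24, 30, 57, 87, 123, 160, 186, 182, 178, 181]
top x -0.005 [14, 24, 34, 38, 39, 31, 23, 19, 17, 15, 17, 19, 20, 18, 19, 34, 52, 86, 128, 162, 171, 175, 178, 182]
top x 0.01 [41, 54, 59, 62, 45, 27, 17, 16, 15, 16, 17, 17, 17, 19, 28, 38, 67, 103, 136, 156, 176, 174, 167, 170]
side x -0.02 [32, 45, 55, 60, 61, 57, 47, 36, 25, 15, 12, 12, 12, 14, 17, 22, 32, 44, 61, 82, 106, 131, 138, 139]
side x -0.005 [21, 23, 26, 33, 38, 38, 35, 27, 21, 16, 13, 12, 12, 14, 18, 24, 34, 46, 61, 84, 105, 122, 134, 140]
side x 0.01 [24, 35, 49, 64, 64, 54, 43, 32, 23, 16, 12, 12, 13, 14, 16, 19, 30, 47, 67, 89, 110, 129, 142, 145]
```

The crop shows the tip on the strip near (318,385), and the sleeve's mouth is where I expected it. Strip profiles from both views put its centre line within about 1 mm of the tip path, so I'll continue.

```bash
python3 -m jog '[[[0,0,0],[0,0.1,0],-1],[[0,0,0],[0,0.2,0],-1],[[0,0,0],[0,0.2,0],-1],[[0,0,0],[0,0.2,0],-1],[[0,0,0],[0,0.2,0],-1],[[0,0,0],[0,0.2,0],-1],[[0,0,0],[0,0.2,0],-1],[[0,0,0],[0,0.2,0],-1],[[0,0,0],[0,0.2,0],-1],[[0,0,0],[0,0.2,0],-1],[[0,0,0],[0,0.2,0],-1],[[0,0,0],[0,0.2,0],-1]]'
python3 -m jog '[[[0,0,0],[0,0.2,0],-1],[[0,0,0],[0,0.2,0],-1],[[0,0,0],[0,0.2,0],-1],[[0,0,0],[0,0.2,0],-1],[[0,0,0],[0,0.2,0],-1],[[0,0,0],[0,0.2,0],-1],[[0,0,0],[0,0.2,0],-1],[[0,0,0],[0,0.2,0],-1],[[0,0,0],[0,0.2,0],-1],[[0,0,0],[0,0.2,0],-1],[[0,0,0],[0,0.2,0],-1],[[0,0,0],[0,0.2,0],-1]]'
python3 st.py
```

```text
t: 11.38
tcp_pos: [0.5343, 0.0176, 0.1897]
tcp_rot: [0.99, -0.141, -0.0, 0.0]
ft_force: [-0.9, 0.9, 0.8]
opening: 0.0218
finger_force: 30.0
t: 12.38
tcp_pos: [0.5276, -0.0055, 0.1897]
tcp_rot: [0.99, -0.141, 0.0, -0.0]
ft_force: [0.5, 1.8, 0.0]
opening: 0.0216
finger_force: 30.0
12.6833 F [-0.48 -1.41  0.91] p [ 0.5275 -0.0058  0.1897] yaw [179.96   0.   -16.17] plunger est 2.991909006220955
board xy mm [-34.5 -19.8]
```

```bash
python3 -m jog '[[[0,0,0],[0,0.1,0],-1],[[0,0,0],[0,0.2,0],-1],[[0,0,0],[0,0.2,0],-1],[[0,0,0],[0,0.2,0],-1],[[0,0,0],[0,0.2,0],-1],[[0,0,0],[0,0.2,0],-1],[[0,0,0],[0,0.2,0],-1],[[0,0,0],[0,0.2,0],-1],[[0,0,0],[0,0.2,0],-1],[[0,0,0],[0,0.2,0],-1],[[0,0,0],[0,0.2,0],-1],[[0,0,0],[0,0.2,0],-1]]'
python3 -m jog '[[[0,0,0],[0,0.2,0],-1],[[0,0,0],[0,0.2,0],-1],[[0,0,0],[0,0.2,0],-1],[[0,0,0],[0,0.2,0],-1],[[0,0,0],[0,0.2,0],-1],[[0,0,0],[0,0.15,0],-1],[[0,0,0],[0,0.05,0],-1],[[0,0,0],[0,0,0],-1]]'
python3 st.py
python3 - <<'E'
from h import *
p,_=viewer.capture('side');x,y=295,150;cv2.imwrite('pics/c8.png',cv2.resize(p[y:y+60,x:x+80,::-1],None,fx=10,fy=10,interpolation=cv2.INTER_CUBIC))
c=telemetry.get_state()['tcp_pos'];f=lambda P:((proj('side',P)[0]-[x,y]+.5)*10-.5).round(0)
print('exp tip',f([c[0],c[1],.078]),'mouth',f([c[0],c[1],.091]))
E
```

```text
t: 13.68
tcp_pos: [0.5212, -0.0276, 0.1897]
tcp_rot: [0.99, -0.141, -0.0, -0.0]
ft_force: [0.2, 1.5, 0.8]
opening: 0.0216
finger_force: 30.0
t: 14.35
tcp_pos: [0.5178, -0.0392, 0.1897]
tcp_rot: [0.99, -0.141, -0.0, 0.0]
ft_force: [0.6, 0.5, 1.3]
opening: 0.022
finger_force: 30.0
14.65 F [-0.18 -0.62  0.7 ] p [ 0.5179 -0.0391  0.1897] yaw [179.98   0.   -16.17] plunger est 2.981027977187911
board xy mm [-34.4 -54.5]
exp tip [437. 393.] mouth [437. 358.]
```

View pics/c8.png

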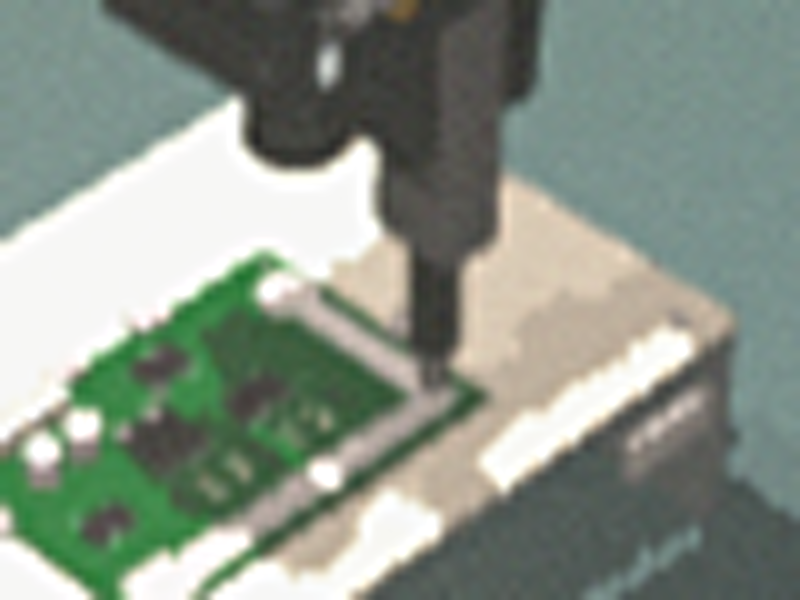

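The tip sits in the middle of the corner at crop (433,392), as expected. Drawing the second run, 60 mm.

```bash
python3 -m jog '[[[0,0,0],[0.1,0,0],-1],[[0,0,0],[0.2,0,0],-1],[[0,0,0],[0.2,0,0],-1],[[0,0,0],[0.2,0,0],-1],[[0,0,0],[0.2,0,0],-1],[[0,0,0],[0.2,0,0],-1],[[0,0,0],[0.2,0,0],-1],[[0,0,0],[0.2,0,0],-1],[[0,0,0],[0.2,0,0],-1],[[0,0,0],[0.2,0,0],-1],[[0,0,0],[0.2,0,0],-1],[[0,0,0],[0.2,0,0],-1]]'
python3 -m jog '[[[0,0,0],[0.2,0,0],-1],[[0,0,0],[0.2,0,0],-1],[[0,0,0],[0.2,0,0],-1],[[0,0,0],[0.2,0,0],-1],[[0,0,0],[0.2,0,0],-1],[[0,0,0],[0.2,0,0],-1],[[0,0,0],[0.2,0,0],-1],[[0,0,0],[0.2,0,0],-1],[[0,0,0],[0.2,0,0],-1],[[0,0,0],[0.2,0,0],-1],[[0,0,0],[0.2,0,0],-1],[[0,0,0],[0.1,0,0],-1]]'
python3 st.py
```

```text
t: 15.7
tcp_pos: [0.5402, -0.0454, 0.1897]
tcp_rot: [0.99, -0.141, -0.0, -0.0]
ft_force: [-1.6, 0.4, 0.7]
opening: 0.0221
finger_force: 30.0
t: 16.7
tcp_pos: [0.5624, -0.0518, 0.1897]
tcp_rot: [0.99, -0.141, 0.0, -0.0]
ft_force: [-1.3, 0.7, 2.0]
opening: 0.0219
finger_force: 30.0
17.0 F [ 0.35 -0.21  1.03] p [ 0.5624 -0.0518  0.1898] yaw [ 1.800e+02 -6.000e-02 -1.618e+01] plunger est 2.8529381221428785
board xy mm [ 11.9 -54.3]
```

```bash
python3 -m jog '[[[0,0,0],[0.1,0,0],-1],[[0,0,0],[0.2,0,0],-1],[[0,0,0],[0.2,0,0],-1],[[0,0,0],[0.2,0,0],-1],[[0,0,0],[0.2,0,0],-1],[[0,0,0],[0.2,0,0],-1],[[0,0,0],[0.15,0.02,0],-1],[[0,0,0],[0.1,0,0],-1],[[0,0,0],[0,0,0],-1]]'
python3 st.py
python3 - <<'E'
from h import *
p,_=viewer.capture('side');x,y=285,140;cv2.imwrite('pics/c9.png',cv2.resize(p[y:y+60,x:x+80,::-1],None,fx=10,fy=10,interpolation=cv2.INTER_CUBIC))
c=telemetry.get_state()['tcp_pos'];f=lambda P:((proj('side',P)[0]-[x,y]+.5)*10-.5).round(0)
print('exp tip',f([c[0],c[1],.078]),'mouth',f([c[0],c[1],.091]),'land from first picture',((np.array([380,207])+.5)/6*10-.5+[-250,50]).round())
E
```

```text
t: 17.75
tcp_pos: [0.5753, -0.0558, 0.1897]
tcp_rot: [0.99, -0.141, 0.0, 0.0]
ft_force: [-0.0, 0.4, 1.8]
opening: 0.0215
finger_force: 30.0
18.05 F [ 0.   -0.33  0.97] p [ 0.5752 -0.0558  0.1899] yaw [ 1.800e+02 -5.000e-02 -1.618e+01] plunger est 2.8410860091119536
board xy mm [ 25.3 -54.5]
exp tip [385. 392.] mouth [384. 357.] land from first picture [384. 395.]
```

View pics/c9.png

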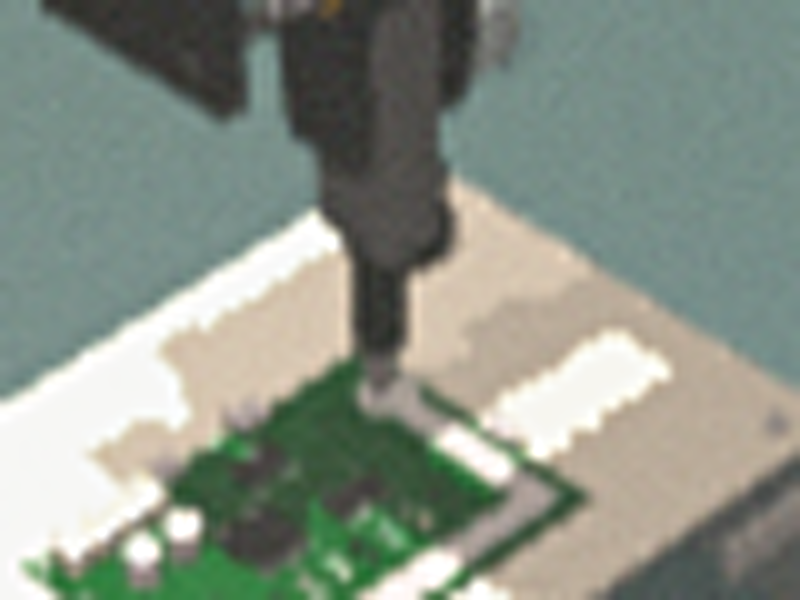

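The tip is at crop (380,393), on the round land (384,395). Pressing 4 mm further.

```bash
python3 -m jog '[[[0,0,0],[0,0,0.08],-1],[[0,0,0],[0,0,0.08],-1],[[0,0,0],[0,0,0.08],-1],[[0,0,0],[0,0,0.08],-1],[[0,0,0],[0,0,0.08],-1],[[0,0,0],[0,0,0],-1],[[0,0,0],[0,0,0],-1]]'
python3 st.py
```

```text
t: 18.68
tcp_pos: [0.5751, -0.0557, 0.1858]
tcp_rot: [0.99, -0.141, 0.0, 0.0]
ft_force: [0.1, -1.1, 3.3]
opening: 0.0223
finger_force: 30.0
18.9833 F [ 0.76 -0.24  2.69] p [ 0.5751 -0.0557  0.1858] yaw [ 1.800e+02 -1.000e-02 -1.617e+01] plunger est 6.859904550652773
board xy mm [ 25.2 -54.4]
```

```bash
for i in 1 2 3; do python3 -m jog '[[[0,0,0],[0,0,0],-1],[[0,0,0],[0,0,0],-1],[[0,0,0],[0,0,0],-1],[[0,0,0],[0,0,0],-1],[[0,0,0],[0,0,0],-1],[[0,0,0],[0,0,0],-1],[[0,0,0],[0,0,0],-1],[[0,0,0],[0,0,0],-1],[[0,0,0],[0,0,0],-1],[[0,0,0],[0,0,0],-1],[[0,0,0],[0,0,0],-1],[[0,0,0],[0,0,0],-1]]' >/dev/null; done; python3 st.py; python3 -c "
from cell import close_job
print(close_job())"
```

```text
22.2833 F [ 1.97 -1.06  3.09] p [ 0.575  -0.0557  0.1857] yaw [-180.     -0.    -16.17] plunger est 6.97281267211014
board xy mm [ 25.1 -54.4]
the job is handed in; nothing more can be done
None
```

The job is handed in after 22 s of robot time: I drew the gauge along the strip from the square land to the round land and held it pressed there for over 3 s, with the spring in about 7 mm at roughly 4.6 N. It is still in the grip, but `close_job()` gave no verdict, so I don't know how it was judged.

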